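# Draw a slide mailer from the bottom-feed dispenser

### The arm

A 7-joint arm with a two-finger parallel gripper is mounted at the origin on a cart in front of the work surface, level with it; the furniture and walls round the work are solid. World frame = base frame: x ahead of the robot, y to its left, z up, the work surface at z = 0. Lengths are in m, angles in rad, forces in N, time in s.
With the tool pointing down it reaches from about 0.4 to 0.85 m from the base axis. Payload 4.5 kg.
Tool frame: the origin (TCP) lies midway between the tips of the shut fingers; the grasp point (between the pads) lies 19 mm behind it (env.grip_depth is the distance from the TCP to the grasp point, in m); z points along the fingers, y is the line along which they close (so a half turn about z gives the same grasp; the last joint's range is limited). The gripper opens to 88 mm and grips with 3 to 60 N. Pads are 18 mm wide; open, the fingers measure 123 mm over their backs; the gripper's body (75 mm by 187 mm) begins 45 mm behind the grasp point.
Start: joints at [1.369, 0.689, -0.195, 1.565, 0.157, 0.902, -0.215], TCP at [0.146, -0.608, 0.239] pointing down, gripper open.
Joint ranges: [-3.01, 3.01], [-0.46, 2.08], [-1.47, 1.51], [0.13, 2.56], [-1, 4.14], [0.04, 2.09], [-2.66, 2.66]. Speed limits (rad/s): [2.57, 2.57, 3.14, 3.14, 3.14, 3.14, 3.14].

### API

Orientations are given as a rotation vector (axis times angle).
In Python, from station import env gives the robot as it stands.
- The arm moves only by the shell command python3 -m handwheel 'ROWS' [OPENING]. ROWS is JSON, one flat list of numbers, 4 for each row, row after row: the shift along the tool's x, y, z in mm, then the turn about the tool's z in degrees. In form: [x, y, z, yaw, x, y, z, yaw, ...]. A call has 1 to 10 rows; each row is the pose to reach, as a shift and turn from the pose commanded when the call began, along the tool's axes at that moment; what a row does not reach only later rows make up. A row lasts 1/8 s, in which the tool goes at most 62.5 mm and 10.7 degrees, less where a joint would pass 70% of its speed; a pose out of reach is approached as far as the arm can. A call with a gripper value outside its range is refused whole. OPENING is the gripper command: -1 is shut, 1 is fully open, values between are in proportion, set as the call begins (- or left out, the last holds). The fingers move at their own pace and stop on an object; the grip force is fixed at half the most. Time passes only in rows, so rows that repeat a pose let the fingers close. It gives the time, the measured TCP pose, the force, the opening and the grip force at its end, in the units of the state.
- env.read_state(): the state, without advancing time (a new reading comes with each control period).
- env.capture(name): name is "side" or "top" or "wrist"; returns the picture (420x560x3 uint8, red, green, blue); there is no depth.
- env.get_calibration(name): a dict with "fx", "fy", "cx", "cy" (pixels), "world_to_cam" (4x4, takes a point from world to camera coordinates); the wrist camera has in their place "mount" (4x4, takes a point from camera to tool coordinates, whose origin is the TCP and whose axes are the flange's). Camera axes: x right, y down, z forward; pixel columns grow to the right and rows downward; lengths in m; the calibration is good to about 2 mm. The wrist camera is an equidistant fisheye: a pixel r from the principal point sees the ray r / f radians off the axis. A picture is of the moment at which its call begins: read the wrist's pose just before it. get_calibration takes no time and is no camera call.
- env.job_done(): hands the job in; it is judged then, once.
Trained networks look in the newest picture that a camera, given by its name, has taken for a name from the list of things; names that differ only in an ending like _2 or _b are one class to them, and where a whole thing is asked for, a point or a joint stands for the part that bears it (a point fixed in the world has none). Each returns a list of dicts, best first, with "confidence" (0 to 1); they miss things now and then, are a little off and sometimes report something else, mostly with a low value. They report only what shows in the picture. A call takes as long as a camera call. They do not tell look-alikes from the thing itself.
- env.find_in(label, camera): "position" ([x, y, z] in m, in world coordinates, good to about 4 mm: the middle of the surface that is visible of it).
The state is a dict: "t": time; "joints": joint angles; "qd": joint speeds; "joint_efforts": joint torques, N m; "tool_pos": TCP position; "tool_rot": TCP orientation; "wrist_force": force on the tool from outside, world axes, zero at the start; "wrist_torque": the same for the moment, N m; "opening": finger opening in m; "grip_force": force on a finger pad.
Only numpy, scipy, OpenCV 4.12 (cv2) and the standard library are available. Lean on these libraries where they do the work, as an engineer would, in place of code of your own. Each camera call takes 0.05 s, during which the arm holds its last target. There are 200 camera calls.

### The job

Draw the lowest blue slide mailer straight out of the front of its dispenser, so that the two above it drop down inside and stay there. Then lay it flat, lid up, on the floor of the steel tray and let go.

Things in the scene. Friction and masses are not known exactly. Their poses are not given: they have to be found in the camera images.
- blue_low_center (a point): Centre of the lowest blue slide mailer, the one to take: a flat closed plastic case 90 mm long (its x), 34 wide (its y), 12 thick (its z, up), 30 to 60 g, white label on the lid. At the start it lies level on the dispenser's floor, x axes parallel, centre 14 mm above the worktop; its front (-x) end stands 32 to 39 mm out of the front slot, where it can be pinched across its width. Slides easily.
- blue_top_center (a point): Centre of the uppermost of the three equal blue mailers, which lie one on another: same size, third from below. Its centre is 38 mm above the worktop at the start, and 26 mm once the stack has dropped by one.
- blue_dispenser: Dispenser of the blue mailers, fixed: open-topped box, clear sides, grey ends, blue front tab; 99 (x) x 43 (y) x 46 mm high, walls 3. Origin: centre of underside; front at -x. Floor 8 mm up; slot 16 mm high above it in the front wall. A tongue 22 wide, 8 high runs 29 mm out under the mailer. Ears 4 high reach 37 mm to the sides near the back. The equal one with yellow mailers is not used.
- steel_tray_in (a point): Centre of the steel tray's inner floor, 3 mm above the worktop. The tray is fixed, 130 mm (its x) by 150 mm (its y), with a rim 3 mm thick that stands 8 mm above its inner floor.
Not all that is in view belongs to the job. What is shaped like the blue_dispenser but pink is not meant.

How it is judged:
By the outcome, as a careful person would: the job done as asked, in the order asked, and still so for the second after the job is handed in, with the robot touching nothing.
It also fails if it takes over 43 s, if anything falls off the work surface, if the arm or the gripper's body presses on something with over 40 N, if the wrist force passes 120 N, or if a joint passes its speed limit or range.

## Working session

There is one attempt and no reset: what is moved stays moved. The work goes in short steps, Python scripts to look and compute and a shell command to move; the robot and the scene stay as the last step left them, time stands still between calls to the robot, and variables do not carry over. Pictures are saved under pics/ and viewed, at most 10 in all, crops included, and the job is handed in when it is done.

```bash
mkdir -p pics; python3 - <<'E'
from station import env
import cv2,numpy as np
for c in ("top","side"):
    im=env.capture(c); cv2.imwrite(f"pics/{c}0.png",im[:,:,::-1])
    for l in ("blue_low_center","blue_top_center","blue_dispenser","steel_tray_in"):
        try:print(c,l,[(np.round(d["position"],3).tolist(),round(d["confidence"],2)) for d in env.find_in(l,c)])
        except Exception as e: print(l,e)
s=env.read_state();print(s["t"],s["tool_pos"],s["tool_rot"],s["opening"])
E
```

```text
top blue_low_center [([0.515, -0.249, 0.02], 0.76)]
top blue_top_center [([0.585, -0.243, 0.041], 0.71)]
top blue_dispenser [([0.53, -0.1, 0.003], 0.71), ([0.596, -0.228, 0.036], 0.56)]
top steel_tray_in [([0.429, 0.325, 0.004], 0.92)]
side blue_low_center [([0.513, -0.24, 0.02], 0.44)]
side blue_top_center [([0.585, -0.248, 0.044], 0.64)]
side blue_dispenser [([0.574, -0.227, 0.024], 0.89), ([0.526, -0.089, 0.029], 0.61)]
side steel_tray_in [([0.431, 0.327, 0.004], 0.91)]
0.5 [ 0.14600078 -0.60768494  0.23872547] [-3.11977650e+00 -3.69574881e-01  1.79251074e-05] 0.08811499014874706
```

View pics/top0.png

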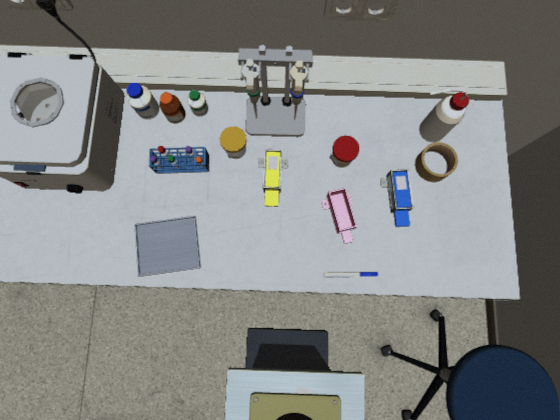

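View pics/side0.png

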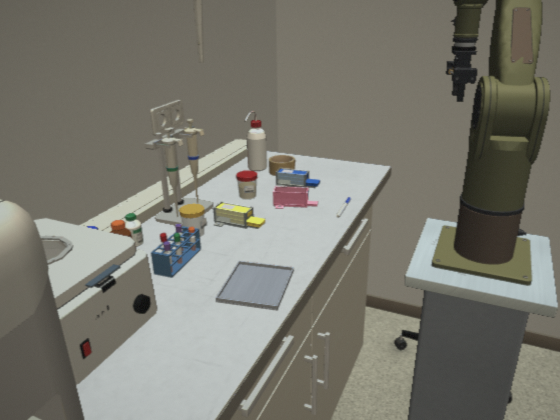

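The top view shows three dispensers: yellow at (272,178), pink at (342,213), and blue at (401,195). Blue is the one meant, because it has blue mailers and a blue front tab; the pink one is the look-alike. The tray is at (168,246). I'll confirm with an enlarged crop and measure.

```bash
cat > h.py <<'E'
import numpy as np, cv2
from station import env
from scipy.spatial.transform import Rotation as R
def pix2w(c,uv,z):
    k=env.get_calibration(c);T=np.linalg.inv(k["world_to_cam"])
    d=T[:3,:3]@np.array([(uv[0]-k["cx"])/k["fx"],(uv[1]-k["cy"])/k["fy"],1]);o=T[:3,3]
    return o+d*(z-o[2])/d[2]
def wrist2w(uv,z,s):
    k=env.get_calibration("wrist");M=np.array(k["mount"])
    v=np.array([(uv[0]-k["cx"])/k["fx"],(uv[1]-k["cy"])/k["fy"]]);th=np.linalg.norm(v)
    d=np.r_[v/max(th,1e-9)*np.sin(th),np.cos(th)]
    Rw=R.from_rotvec(s["tool_rot"]).as_matrix();o=s["tool_pos"]+Rw@M[:3,3];d=Rw@M[:3,:3]@d
    return o+d*(z-o[2])/d[2]
E
python3 - <<'E'
from h import *
im=cv2.imread("pics/top0.png")
x0,y0=370,150
cv2.imwrite("pics/crop0.png",cv2.resize(im[150:240,320:440],None,fx=6,fy=6,interpolation=cv2.INTER_CUBIC))
hsv=cv2.cvtColor(im,cv2.COLOR_BGR2HSV)
m=cv2.inRange(hsv,(105,140,60),(130,255,255));m[:160]=0;m[240:]=0;m[:,:380]=0;m[:,425:]=0
ys,xs=np.nonzero(m)
print(cv2.minAreaRect(np.c_[xs,ys].astype(np.float32)))
f=ys>=209
print("front",pix2w("top",(xs[f].mean(),ys[f].mean()),.02), xs[f].mean(),ys[f].mean(),ys.max())
P=np.array([pix2w("top",(a,b),.02) for a,b in zip(xs[f],ys[f])]);print(P.min(0),P.max(0))
s=env.read_state();print(R.from_rotvec(s["tool_rot"]).as_matrix().round(3))
for u in [(x,y) for x,y in ((136,220),(196,216),(140,276),(200,270))]:print(pix2w("top",u,.011).round(3))
print(env.get_calibration("wrist"))
E
```

```text
((401.7494812011719, 197.9792022705078), (54.367919921875, 16.271501541137695), 88.40885925292969)
front [ 0.51899885 -0.25180759  0.02      ] 401.66079295154185 217.215859030837 225
[ 0.49900276 -0.26952454  0.02      ] [ 0.54031877 -0.23323578  0.02      ]
[[ 0.972  0.234 -0.   ]
 [ 0.234 -0.972  0.   ]
 [-0.    -0.    -1.   ]]
[0.491 0.405 0.011]
[0.506 0.257 0.011]
[0.355 0.381 0.011]
[0.374 0.237 0.011]
{'fx': 325.19226210127806, 'fy': 325.19226210127806, 'cx': 280.3631698547173, 'cy': 210.00346652780675, 'mount': array([[ 2.52038718e-04, -9.47607412e-01, -3.19437208e-01,
         8.31670409e-02],
       [ 9.99999916e-01,  1.35092354e-04,  3.88258406e-04,
         9.45810553e-05],
       [-3.24763019e-04, -3.19437279e-01,  9.47607366e-01,
        -1.45981817e-01],
       [ 0.00000000e+00,  0.00000000e+00,  0.00000000e+00,
         1.00000000e+00]])}
```

View pics/crop0.png

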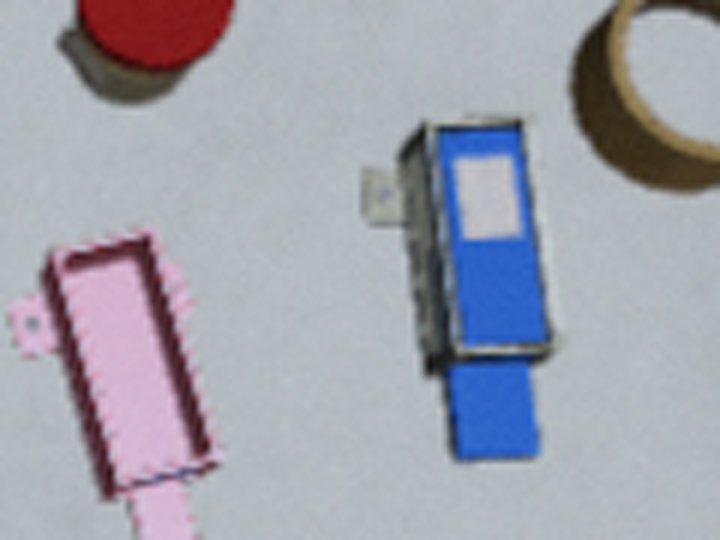

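The crop confirms it: at crop (490,240) is the blue mailer with its white label, with the blue end of the lowest mailer protruding at crop (495,410). The pink one beside it is empty. I'll move above the protruding end.

```bash
python3 -m handwheel '[30,-18,6,2,85,-53,18,5,145,-90,30,8,205,-127,42,8,265,-164,54,8,325,-201,66,8,380,-235,78,8,415,-257,88,8,428,-265,90,8,428,-265,90,8]' 0.4; python3 - <<'E'
from h import *
s=env.read_state();im=env.capture("wrist");cv2.imwrite("pics/w1.png",im[:,:,::-1])
print(s["t"],s["tool_pos"],s["tool_rot"],R.from_rotvec(s["tool_rot"]).as_matrix().round(3).tolist())
for l in ("blue_low_center","blue_top_center"):print(l,[(np.round(d["position"],3).tolist(),round(d["confidence"],2)) for d in env.find_in(l,"wrist")])
E
```

```text
t: 1.75
tool_pos: [0.5032, -0.246, 0.1482]
tool_rot: [-3.135, -0.162, -0.003]
wrist_force: [-0.0, -0.5, -0.5]
opening: 0.0615
grip_force: 0.0
1.75 [ 0.50317686 -0.24603096  0.14824789] [-3.13533070e+00 -1.62108799e-01 -2.72268668e-03] [[0.995, 0.103, 0.002], [0.103, -0.995, 0.002], [0.002, -0.002, -1.0]]
blue_low_center [([0.518, -0.254, 0.017], 0.96)]
blue_top_center [([0.587, -0.243, 0.044], 0.95)]
```

View pics/w1.png

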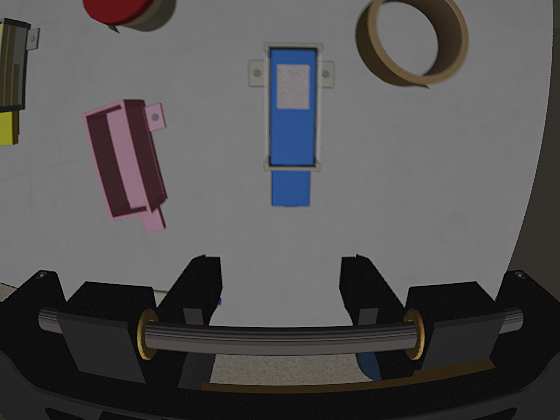

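The wrist view shows the blue dispenser at (293,110), with the lowest mailer's free end spanning (272–310, 171–206). I'll measure its edges.

```bash
cat > m.py <<'E'
from h import *
s=env.read_state()
im=cv2.imread("pics/w1.png");hsv=cv2.cvtColor(im,cv2.COLOR_BGR2HSV)
m=cv2.inRange(hsv,(100,130,50),(130,255,255));m[:,:230]=0;m[:,340:]=0;m[:40]=0;m[225:]=0
L=[];Rr=[]
for y in range(176,200):
    x=np.nonzero(m[y])[0];L.append(wrist2w((x.min()-.5,y),.02,s));Rr.append(wrist2w((x.max()+.5,y),.02,s))
yb=[np.nonzero(m[:,x])[0].max() for x in range(280,302)]
F=wrist2w((291,np.median(yb)+.5),.02,s);print("front",F,"row",np.median(yb))
for E in(L,Rr):
    E=np.array(E);p=np.polyfit(E[:,0],E[:,1],1);print("yaw",np.degrees(np.arctan(p[0])),"y at .517",np.polyval(p,.517))
# upper mailer edges z=.044
for k in(0,1):
    E=np.array([wrist2w(((np.nonzero(m[y])[0].min()-.5) if k==0 else np.nonzero(m[y])[0].max()+.5,y),.044,s) for y in range(60,155)])
    p=np.polyfit(E[:,0],E[:,1],1);print("top yaw",np.degrees(np.arctan(p[0])),np.polyval(p,.58))
E
python3 m.py
```

```text
front [ 0.49494032 -0.26172244  0.02      ] row 205.0
yaw 4.99569032886631 y at .517 -0.2424161169800958
yaw 3.3591388201498447 y at .517 -0.2754303290497458
top yaw 5.229361476133959 -0.2365838438996469
top yaw 5.155465594640329 -0.269987599518767
```

```bash
python3 -m handwheel '[5,3,20,0,11,6,50,0,13,7,67,0,13,7,69,0,13,7,69,0,13,7,69,0]' 0.4; python3 - <<'E'
from h import *
s=env.read_state();im=env.capture("wrist");cv2.imwrite("pics/w2.png",im[:,:,::-1])
print(s["t"],s["tool_pos"],R.from_rotvec(s["tool_rot"]).as_matrix().round(3).tolist(),np.abs(s["qd"]).max())
print([(np.round(d["position"],4).tolist(),round(d["confidence"],2)) for d in env.find_in("blue_low_center","wrist")])
E
```

```text
t: 2.65
tool_pos: [0.5143, -0.2561, 0.0806]
tool_rot: [3.137, 0.151, 0.002]
wrist_force: [-0.1, 0.4, -0.4]
opening: 0.0618
grip_force: 0.0
2.65 [ 0.51427732 -0.25607485  0.08057523] [[0.995, 0.096, 0.001], [0.096, -0.995, -0.001], [0.001, 0.001, -1.0]] 0.0033416517433250484
[([0.5157, -0.2516, 0.0158], 0.84)]
```

View pics/w2.png

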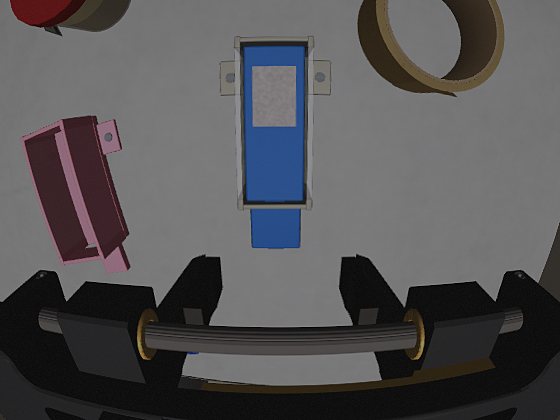

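Fully settled now. The free end spans (252–300, 209–248) and the finger midline is at about column 281.

```bash
sed -e 's/w1/w2/;s/m\[225:\]/m[252:]/;s/range(176,200)/range(213,240)/;s/range(280,302)/range(258,295)/;s/((291,/((276,/;s/range(60,155)/range(135,198)/;s/m\[:,:230\]/m[:,:225]/' m.py > m2.py; python3 m2.py
```

```text
front [ 0.50001168 -0.25453273  0.02      ] row 247.0
yaw 5.5071508855086195 y at .517 -0.23556937163474662
yaw 6.69934693211326 y at .517 -0.2691043296875994
top yaw 5.3632293184818085 -0.2294986677118954
top yaw 6.46604286755403 -0.26285397177603675
```

```bash
python3 -m handwheel '[3,-3.5,20,0,3,-3.5,50,0,3,-3.5,65,0,3,-3.5,70,0,3,-3.5,71,0,3,-3.5,71,0]' 0.4 && python3 -m handwheel '[0,0,0,0,0,0,0,0,0,0,0,0,0,0,0,0,0,0,0,0,0,0,0,0]' -1
```

```text
t: 3.5
tool_pos: [0.517, -0.2523, 0.0093]
tool_rot: [3.137, 0.151, 0.002]
wrist_force: [-0.5, 1.1, -0.5]
opening: 0.0613
grip_force: 0.0
t: 4.25
tool_pos: [0.5166, -0.2521, 0.0089]
tool_rot: [3.138, 0.151, 0.0]
wrist_force: [0.1, 0.6, 3.5]
opening: 0.0335
grip_force: 30.0
```

```bash
python3 -m handwheel '[-2,0,0,0,-6,0,0,0,-11,0,0,0,-16,0,0,0,-21,0,0,0,-26,0,0,0,-31,0,0,0,-36,0,0,0,-40,0,0,0,-42,0,0,0]' && python3 -m handwheel '[-3,0,0,0,-8,0,0,0,-13,0,0,0,-18,0,0,0,-23,0,0,0,-28,0,0,0,-34,0,0,0,-40,0,0,0,-44,0,0,0,-44,0,0,0]'; python3 - <<'E'
from h import *
im=env.capture("wrist");cv2.imwrite("pics/w3.png",im[:,:,::-1])
print([(np.round(d["position"],4).tolist(),round(d["confidence"],2)) for d in env.find_in("blue_top_center","wrist")])
E
```

```text
t: 5.5
tool_pos: [0.4743, -0.2561, 0.0087]
tool_rot: [-3.138, -0.151, 0.001]
wrist_force: [1.4, 0.7, 2.6]
opening: 0.0339
grip_force: 30.0
t: 6.75
tool_pos: [0.4303, -0.2603, 0.0086]
tool_rot: [-3.138, -0.151, 0.001]
wrist_force: [0.5, 0.1, -1.1]
opening: 0.0337
grip_force: 30.0
[([0.5493, -0.2504, 0.0345], 0.68)]
```

View pics/w3.png

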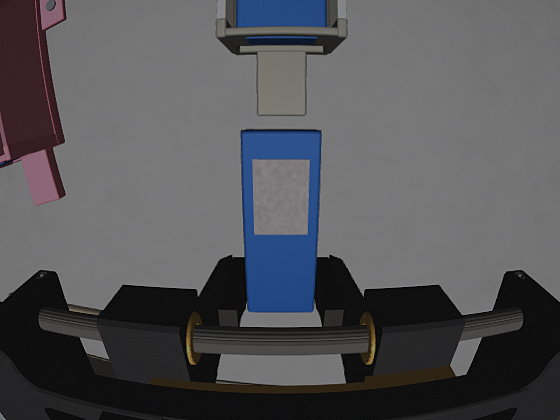

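The mailer is out at (280,220), lid and label up, and the stack stayed inside. Lifting and carrying it to the tray.

```bash
python3 -m handwheel '[0,0,-4,0,0,0,-15,0,0,0,-32,0,0,0,-52,0,0,0,-72,0,0,0,-92,0,0,0,-110,0,0,0,-122,0,0,0,-129,0,0,0,-130,0]' && python3 -m handwheel '[3,-8,0,0,8,-28,0,0,14,-56,0,0,20,-88,0,0,26,-120,0,0,32,-152,0,0,37,-184,0,0,41,-216,0,0,43,-245,0,0,44,-270,0,0]' && python3 -m handwheel '[0,-28,0,0,-2,-58,0,0,-4,-90,0,0,-6,-122,0,0,-8,-154,0,0,-10,-186,0,0,-12,-218,0,-1,-14,-248,0,-2,-15,-278,0,-3,-15,-300,0,-3.5]' && python3 -m handwheel '[0,-8,0,0,0,-8,0,0,0,-8,0,0,0,-8,0,0]'; python3 - <<'E'
from h import *
s=env.read_state()
im=env.capture("wrist");cv2.imwrite("pics/w4.png",im[:,:,::-1])
print(R.from_rotvec(s["tool_rot"]).as_matrix().round(3).tolist())
print([(np.round(d["position"],4).tolist(),round(d["confidence"],2)) for d in env.find_in("steel_tray_in","wrist")])
E
```

```text
t: 8.1
tool_pos: [0.431, -0.2603, 0.1391]
tool_rot: [3.138, 0.151, 0.001]
wrist_force: [-0.2, 0.2, -0.7]
opening: 0.0335
grip_force: 30.0
t: 9.35
tool_pos: [0.4483, 0.0147, 0.1381]
tool_rot: [-3.137, -0.154, 0.002]
wrist_force: [0.6, -0.2, -0.9]
opening: 0.0339
grip_force: 30.0
t: 10.6
tool_pos: [0.4036, 0.3118, 0.138]
tool_rot: [3.131, 0.251, -0.002]
wrist_force: [0.2, -0.2, -0.6]
opening: 0.0339
grip_force: 30.0
t: 11.1
tool_pos: [0.4041, 0.3167, 0.1387]
tool_rot: [3.131, 0.244, -0.0]
wrist_force: [0.3, -0.9, -0.3]
opening: 0.0338
grip_force: 30.0
[[0.988, 0.155, -0.0], [0.155, -0.988, -0.001], [-0.0, 0.001, -1.0]]
[([0.4461, 0.3414, 0.0021], 0.86)]
```

View pics/w4.png

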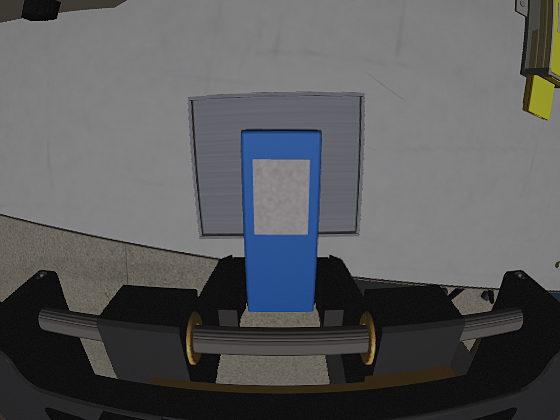

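Held level and lid up. The tray corners are at (189,97), (363,93), (358,236) and (202,238). I'll check its centre against the tool.

```bash
python3 - <<'E'
from h import *
s=env.read_state()
C=np.array([wrist2w(u,.011,s) for u in((189,97),(363,93),(358,236),(202,238))]);c=C.mean(0)
print(C.round(3).tolist(),c)
Rm=R.from_rotvec(s["tool_rot"]).as_matrix()
print("shift tool mm",1000*Rm.T@(c-(s["tool_pos"]+Rm@[.028,0,0])))
E
```

```text
[[0.483, 0.407, 0.011], [0.509, 0.263, 0.011], [0.381, 0.24, 0.011], [0.356, 0.384, 0.011]] [0.43218379 0.32342495 0.011     ]
shift tool mm [  0.79795368  -1.94410285 127.73139083]
```

```bash
python3 -m handwheel '[1,-2,15,0,1,-2,40,0,1,-2,65,0,1,-2,90,0,1,-2,108,0,1,-2,120,0,1,-2,127,0,1,-2,131,0,1,-2,133,0,1,-2,133,0]' && python3 -m handwheel '[0,0,0.5,0,0,0,1,0,0,0,1,0,0,0,1,0]'
```

```text
t: 12.45
tool_pos: [0.4047, 0.3201, 0.006]
tool_rot: [-3.132, -0.247, -0.001]
wrist_force: [0.2, 0.6, -1.0]
opening: 0.0334
grip_force: 30.0
t: 12.95
tool_pos: [0.4045, 0.3199, 0.0047]
tool_rot: [3.132, 0.247, 0.0]
wrist_force: [0.3, 0.2, -0.5]
opening: 0.0339
grip_force: 30.0
```

Release to about 60 mm, then rise slowly.

```bash
python3 -m handwheel '[0,0,0,0,0,0,0,0,0,0,0,0,0,0,0,0,0,0,0,0,0,0,0,0]' 0.4 && python3 -m handwheel '[0,0,-5,0,0,0,-20,0,0,0,-45,0,0,0,-75,0,0,0,-105,0,0,0,-130,0,0,0,-140,0,0,0,-140,0,0,0,-140,0]'; python3 - <<'E'
from h import *
a=env.capture("wrist");b=env.capture("top")[140:300,120:440];c=env.capture("side")[150:310,180:400]
print([(l,k,[(np.round(d["position"],3).tolist(),round(d["confidence"],2)) for d in env.find_in(l,k)]) for l in("blue_low_center","blue_top_center") for k in("wrist","top","side")])
b=cv2.resize(b,(400,200));c=cv2.resize(c,(400,290))
a=cv2.resize(a,(400,300));o=np.zeros((500,800,3),np.uint8);o[:300,:400]=a;o[300:500,:400]=b;o[:290,400:]=c
cv2.imwrite("pics/f.png",o[:,:,::-1])
E
```

```text
t: 13.7
tool_pos: [0.4045, 0.3199, 0.0047]
tool_rot: [3.132, 0.247, 0.0]
wrist_force: [-0.1, -0.2, 1.0]
opening: 0.0616
grip_force: 0.0
t: 14.82
tool_pos: [0.404, 0.3196, 0.144]
tool_rot: [3.131, 0.247, -0.002]
wrist_force: [0.3, -0.0, 0.4]
opening: 0.0617
grip_force: 0.0
[('blue_low_center', 'wrist', [([0.437, 0.324, 0.012], 0.84)]), ('blue_low_center', 'top', [([0.39, 0.316, 0.016], 0.58)]), ('blue_low_center', 'side', [([0.428, 0.333, 0.016], 0.62)]), ('blue_top_center', 'wrist', []), ('blue_top_center', 'top', [([0.584, -0.247, 0.031], 0.74), ([0.579, -0.234, 0.029], 0.55)]), ('blue_top_center', 'side', [])]
```

View pics/f.png

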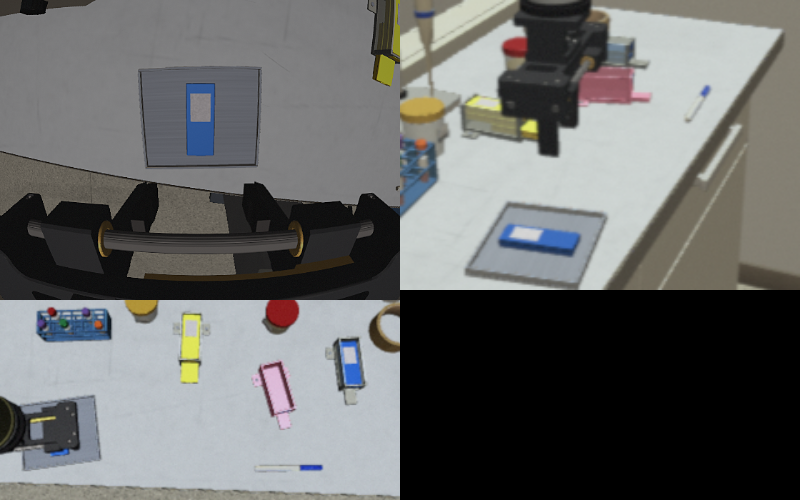

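The mailer lies flat and lid up in the middle of the tray, at (200,118) in the wrist panel. The stack is inside the dispenser with its top centre at about 0.03 m, so it has dropped by one, and nothing is in the slot.

```bash
python3 -c "
from station import env
print(env.job_done())"
```

```text
the job is handed in; nothing more can be done
None
```

The lowest blue mailer lies flat and lid up in the middle of the steel tray, and the other two dropped down inside the dispenser and stayed there; I handed the job in at about 15 s.

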